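# Unscrew the stuck lid of an icing tub

## Robot

A 6-joint arm with a two-finger parallel gripper is mounted at the origin on the work surface. World frame = base frame: x ahead of the robot, y to its left, z up, the work surface at z = 0. Lengths are in mm, angles in rad, forces in N, time in s.
With the tool pointing down it reaches from about 275 to 750 mm from the base axis. Payload 10.2 kg.
Tool frame: the origin (TCP) lies on the centre line of the jaws, within the pads' length; the fingertips stand 19 mm ahead of it and the grasp point (between the pads) is the TCP; z points along the fingers, y is the line along which they close (so a half turn about z gives the same grasp; the last joint's range is limited). The gripper opens to 85 mm and grips with 20 to 120 N. Pads are 22 mm wide; open, the fingers measure 114 mm over their backs; the gripper's body (76 mm by 85 mm) begins 54 mm behind the grasp point. The pads swing forward as they close: fully open they stand 13 mm farther back than shut.
Start: joints at [1.002, 0.313, 1.498, -0, 1.331, -0.223], TCP at [177.961, 493.924, 250.294] pointing down, gripper open.
Joint ranges: [-2.94, 2.94], [-0.97, 2.17], [0.19, 2.56], [-1.23, 4.37], [0.02, 3.11], [-2.88, 2.88]. Speed limits (rad/s): [2.39, 2.39, 3.01, 3.14, 3.14, 3.14].

## Interface

Orientations are given as a unit quaternion [w, x, y, z].
In Python, from cell import env, capture, camera_info, recognise, trace, pinpoint gives the robot as it stands. The module is installed in compiled form; this text tells all that it offers.
- The arm moves only by the tool jog_arm, never from a script. Its argument "commands" is text: rows parted by semicolons, each of 7 numbers parted by spaces: the shift along the tool's x, y, z in m, then the turn, a rotation vector about the tool's x, y, z in degrees, then the finger opening in m, from 0 to 0.0854. In form: dx dy dz wx wy wz grip; .... A call has 1 to 12 rows; each row shifts and turns the commanded pose from where the row before left it, along the tool's axes as they then stand; what a row does not reach is not made up. A row lasts 1/8 s, in which the tool goes at most 62.5 mm and 10.7 degrees, less where a joint would pass 70% of its speed; a pose out of reach is approached as far as the arm can. A call with a gripper value outside its range is refused whole. The fingers move at their own pace and stop on an object; "grip_force" is the grip in N (left out, the last holds). Time passes only in rows, so rows that do not move let the fingers close. It gives the time, the measured TCP pose, the force, the opening and the grip force at its end, in the units of the state.
- env.read_state(): the state, without advancing time (a new reading comes with each control period).
- capture(name): name is "scene" or "top"; returns (picture, depth): 400x640x3 uint8, blue, green, red; 400x640 float32, mm along the optical axis (not along the pixel's ray), 0 where there is no reading.
- camera_info(name): a dict with "intrinsics" (3x3 intrinsics, pixels), "dist_coeffs" ([k1, k2, p1, p2, k3] as OpenCV has them; the pictures are not rectified), "R" (3x3) and "t" (3): a world point X has camera coordinates R X + t. Camera axes: x right, y down, z forward; pixel columns grow to the right and rows downward; lengths in mm; the calibration is good to about 2 mm. A picture is of the moment at which its call begins. camera_info takes no time and is no camera call.
- env.hand_in(): hands the job in; it is judged then, once.
Trained networks look in the newest picture that a camera, given by its name, has taken for a name from the list of things; names that differ only in an ending like _2 or _b are one class to them, and where a whole thing is asked for, a point or a joint stands for the part that bears it (a point fixed in the world has none). Each returns a list of dicts, best first, with "confidence" (0 to 1); they miss things now and then, are a little off and sometimes report something else, mostly with a low value. They report only what shows in the picture. A call takes as long as a camera call.
- recognise(query, camera): "point" ([row, column] in pixels, amid what is visible of it).
- trace(query, camera): "pixels" (400x640 bool, what is visible of it) and "point" ([row, column] in pixels, amid what is visible of it).
- pinpoint(query, camera): "point" ([row, column] in pixels: a listed point, or the origin of a listed thing).
The state is a dict: "time_s": time; "joint_positions": joint angles; "qvel": joint speeds; "tau": joint torques, N m; "ee_pos": TCP position; "tcp_rot": TCP orientation; "contact_force": force on the tool from outside, world axes, zero at the start; "moment": the same for the moment, N m; "grip_width": finger opening in mm; "gripper_force": force on a finger pad.
Only numpy, scipy, OpenCV 4.12 (cv2) and the standard library are available. Lean on these libraries where they do the work, as an engineer would, in place of code of your own. Each camera call takes 0.05 s, during which the arm holds its last target. There are 200 camera calls.

## Task

The screw lid of the icing tub is stuck fast with dried icing: break it loose anticlockwise, spin it all the way off its thread, and lay it flat, right way up, in the shallow metal tray. Set it down rather than dropping it, and leave the biscuit cutter, the palette knife and the piping nozzle where they are.

Things in the scene. Friction and masses are not known exactly. Their poses are not given: they have to be found in the camera images.
- tub: Round white plastic tub with a plain paper band, full and heavy, 176 mm across and 197 mm high with its lid on; it stands on a black square non-slip mat (210 mm) and does not move however the lid is turned. Origin: centre of its underside, on the table. z is up and is the axis of the lid's thread.
- lid: Grey plastic screw lid on the tub, about 130 g, 154 mm across its ribbed skirt, hollow below. Origin: centre of its underside, 152 mm above the table when screwed home; z up. Its flat top is 23 mm above the origin; a straight grip bar stands across the top along the lid's x: 128 mm long (ends 64 mm from the axis), 14 mm wide, 22 mm high, its top 45 mm above the origin.
- lid_bar (a point): Centre of the lid's grip bar: on the lid's axis, 34 mm above the lid's origin (11 mm below the top of the bar). x runs along the bar, y across it (the 14 mm to be gripped), z up.
- thread (a joint): How far the lid is unscrewed, rad: 0 as found, growing anticlockwise seen from above. Stuck at first: about 0.7 N m breaks it loose (14 N sideways on the bar 50 mm from the axis) within about 8 degrees; then 0.05 N m turns it. It rises 8 mm a turn, is held down until about 8.2 (1.3 turns), lifts straight off from 8.8 (1.4 turns) on and stops at 11. Keeps its value once the lid is off.
- tray: Shallow rectangular aluminium tray, fixed, 280 mm along its x and 240 mm along its y, rim 14 mm high, walls and floor 3 mm thick, empty. Origin: centre of its underside, on the table; the inner floor is 3 mm above it. The lid fits in it anywhere near the middle.
- cutter: Bystander: round steel biscuit cutter with a bow handle, 71 mm across, 51 mm high. Origin: centre of its underside.
- palette_knife: Bystander: small palette knife with a wooden handle lying on the table along its own x, 170 mm long, 16 mm high at most. Origin: about its middle, on the table.
- nozzle: Bystander: conical steel piping nozzle standing on its wide end, 34 mm across, 50 mm high. Origin: centre of its underside.

How it is judged (in metres and radians):
On the way, in this order (a step that is already met when the one before it is completed fails the run):
1. the stuck lid has been broken loose (turned 0.35 rad anticlockwise) on the tub (value of joint thread above 0.35 rad and horizontal distance between lid and tub below 0.01 m), for 0.1 s.
2. it has been spun off to the end of its thread (turned 8.0 rad), still on the tub (value of joint thread above 8 rad and horizontal distance between lid and tub below 0.015 m), for 0.1 s.
At the end, for the whole second after the job is handed in: the lid lies still in the tray, right way up and flat on the tray's floor inside its rim: its underside less than 8 mm above the tray's underside, tilted less than 0.05 rad, its centre within 75 mm (tray x) and 55 mm (tray y) of the tray's centre (z of lid in the frame of tray between 0 and 0.008 m and x of lid in the frame of tray between -0.075 and 0.075 m and y of lid in the frame of tray between -0.055 and 0.055 m and angle between lid's own z axis and vertical below 0.05 rad and linear speed of lid below 0.02 m/s); the robot touches nothing.
It fails at once if the lid is dropped into the tray or onto the table (it moves down there faster than 0.7 m/s within 40 mm of the table) (height (world z) of lid below 0.04 m and linear speed of lid above 0.7 m/s).
It fails at once if the cutter, the palette knife or the nozzle is shifted by more than 25 mm (distance of any of cutter, palette_knife, nozzle from where it was at the start of the episode above 0.025 m).
It also fails if it takes over 72 s, if anything falls off the work surface, if the arm or the gripper's body presses on something with over 40 N, if the wrist force passes 120 N, or if a joint passes its speed limit or range.

## Working session

There is one attempt and no reset: what is moved stays moved. The work goes in short steps, Python scripts to look and compute and a tool call to move; the robot and the scene stay as the last step left them, time stands still between calls to the robot, and variables do not carry over. Pictures are saved under pics/ and viewed, at most 10 in all, crops included, and the job is handed in when it is done.

Besides the shell and the picture viewer there is one more tool, called after "Request:" by a JSON object that holds its "api" and its "payload", one argument or row to a line. jog_arm: Moves the arm, as the interface text tells. Its arguments: {"type":"object","properties":{"commands":{"type":"string"},"grip_force":{"type":"number"}},"required":["commands"]}

```bash
mkdir -p pics; cat > h.py <<'E'
import numpy as np,cv2
from cell import env,capture,camera_info,recognise,trace,pinpoint
def ray(cam,rc):
    c=camera_info(cam);K=np.array(c["intrinsics"],float);R=np.array(c["R"]);t=np.array(c["t"]).ravel()
    p=cv2.undistortPoints(np.array([[[rc[1],rc[0]]]],float),K,np.array(c["dist_coeffs"],float))[0,0]
    return -R.T@t, R.T@np.array([p[0],p[1],1.])
def atz(cam,rc,z):
    o,d=ray(cam,rc);return o+d*(z-o[2])/d[2]
def cloud(cam,depth,mask):
    c=camera_info(cam);K=np.array(c["intrinsics"],float);R=np.array(c["R"]);t=np.array(c["t"]).ravel()
    m=mask&(depth>0);r,q=np.nonzero(m)
    p=cv2.undistortPoints(np.stack([q,r],1).astype(float)[:,None],K,np.array(c["dist_coeffs"],float))[:,0]
    X=np.c_[p,np.ones(len(p))]*depth[r,q][:,None]
    return (X-t)@R
E
cat > a.py <<'E'
from h import *
np.set_printoptions(precision=1,suppress=True)
I={}
for cam in ["top","scene"]:
    im,d=capture(cam);I[cam]=im
    for q in ["lid","tray","cutter","palette_knife","nozzle"]:
        r=trace(q,cam)
        if not r: print(cam,q,None);continue
        P=cloud(cam,d,r[0]["pixels"])
        print(cam,q,round(r[0]["confidence"],2),r[0]["point"],"med",np.median(P,0),"min",np.percentile(P,2,0),"max",np.percentile(P,98,0))
        if q=="lid":
            for a,b in [(188,215),(165,183)]:
                B=P[(P[:,2]>a)&(P[:,2]<b)]
                if len(B)>20:
                    (c,s,an)=cv2.minAreaRect(B[:,:2].astype(np.float32));print("  ",a,len(B),c,s,an,"zmed",np.median(B[:,2]))
        if q=="tray":print("  rect",cv2.minAreaRect(P[:,:2].astype(np.float32)))
    for q,z in [("lid_bar",186),("lid",152),("tray",0)]:
        for r in pinpoint(q,cam)[:2]: print(cam,"pp",q,round(r["confidence"],2),r["point"],atz(cam,r["point"],z))
cv2.imwrite("pics/top1.png",I["top"]);cv2.imwrite("pics/scene1.png",I["scene"])
s=env.read_state();print(s["ee_pos"],s["tcp_rot"],s["time_s"])
E
python3 a.py
```

```text
top lid 0.69 [184.1, 208.3] med [574.3 218.5 175.9] min [505.8 150.9 151.1] max [642.1 289.  198.4]
   188 568 (575.1666259765625, 222.0751953125) (126.43220520019531, 15.229927062988281) 46.00393295288086 zmed 197.21543761553244
   165 4448 (574.361083984375, 221.9835968017578) (152.8546142578125, 150.76124572753906) 71.36543273925781 zmed 175.7210419585116
top tray 0.87 [198.5, 450.5] med [ 570.4 -291.2    4.4] min [ 428.5 -421.8    1.2] max [ 714.2 -162.1   15.3]
  rect ((571.4867553710938, -294.80206298828125), (251.73150634765625, 289.0491943359375), 74.0652084350586)
top cutter 0.52 [264.0, 320.9] med [411.6   5.8  26.3] min [390.4 -27.2   0.6] max [458.2  38.2  53.5]
top palette_knife 0.67 [182.2, 322.8] med [589.5   3.1   6.6] min [499.6 -15.2   1.6] max [658.   18.2  19.1]
top nozzle 0.58 [134.6, 324.6] med [706.7   5.7  25.9] min [698.6  -6.6   5.9] max [716.6  18.8  52.9]
top pp lid_bar 0.9 [181.4, 205.5] [578.1 221.6 186. ]
top pp tray 0.82 [195.4, 447.8] [ 573.6 -289.9    0. ]
scene lid 0.86 [218.0, 440.9] med [600.5 226.9 177.6] min [511.5 157.7 158.4] max [648.9 292.2 
[... 433 characters left out ...]
, (267.0088806152344, 299.8258972167969), 73.56664276123047)
scene cutter 0.95 [208.2, 350.6] med [423.8  11.7  17.5] min [388.7 -24.1   2.2] max [457.9  41.3  53.3]
scene palette_knife 0.92 [255.0, 327.0] med [591.4   7.1   6.9] min [498.6 -13.5   3.1] max [659.4  23.7  20.3]
scene nozzle 0.63 [292.0, 301.7] med [718.7  12.3  24.7] min [706.2  -2.7   4.4] max [726.7  22.9  52.9]
scene pp lid_bar 0.56 [206.0, 443.1] [569.8 225.5 186. ]
scene pp lid_bar 0.31 [218.9, 437.4] [612.1 222.9 186. ]
scene pp lid 0.97 [220.4, 439.0] [568.1 223.7 152. ]
scene pp lid 0.5 [211.8, 346.5] [611.   59.4 152. ]
scene pp tray 0.91 [217.6, 216.2] [ 564.6 -289.7    0. ]
[178.  493.9 250.3] [0.  0.2 1.  0. ] 0.9
```

```bash
cat > b.py <<'E'
from h import *
from scipy.spatial.transform import Rotation as Ro
for cam in ["top","scene"]:
    im,d=capture(cam);r=trace("lid",cam)[0];P=cloud(cam,d,r["pixels"]);B=P[(P[:,2]>190)&(P[:,2]<210)][:,:2]
    u,s,v=np.linalg.svd(B-B.mean(0));print(cam,np.degrees(np.arctan2(v[0,1],v[0,0])))
s=env.read_state();R=Ro.from_quat(np.array(s["tcp_rot"]),scalar_first=True).as_matrix()
print(s["tcp_rot"],R, "yaw of tool x,y",np.degrees(np.arctan2(R[1,:2],R[0,:2])))
q=s["joint_positions"];print(np.degrees(q))
print("delta in tool to above bar", R.T@(np.array([575,223,250.3])-s["ee_pos"]))
E
python3 b.py
```

```text
top -133.654667981886
scene 46.498196855628315
[6.92912817e-06 1.72031804e-01 9.85091396e-01 4.66891478e-06] [[-9.40810117e-01  3.38934100e-01  1.52580527e-05]
 [ 3.38934100e-01  9.40810117e-01  6.81455472e-06]
 [-1.20452454e-05  1.15826764e-05 -1.00000000e+00]] yaw of tool x,y [160.18805298  70.18805299]
[ 5.73869366e+01  1.79271987e+01  8.58122589e+01 -5.41442303e-04
  7.62597424e+01 -1.28009878e+01]
delta in tool to above bar [-4.65356307e+02 -1.20318662e+02  1.76895589e-03]
```

View pics/top1.png

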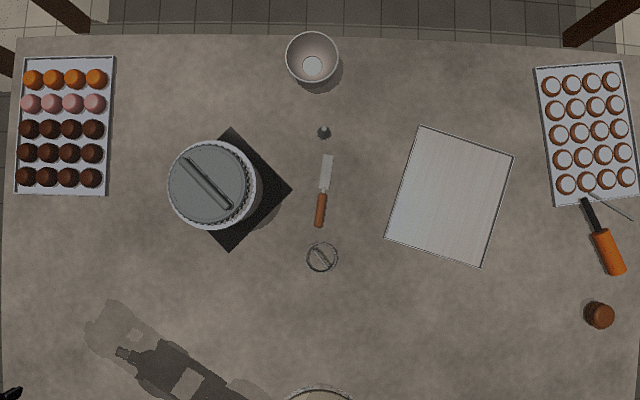

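The picture agrees with the depth data. The lid is around (row 184, col 208), with its bar running upper left to lower right at 46°. The tray is around (196, 450), and the three bystanders stand between them near column 322.

Request:
{"api": "jog_arm", "payload": {
  "commands": "-0.0465 -0.012 0 0 0 0 0.0854;-0.0465 -0.012 0 0 0 0 0.0854;-0.0465 -0.012 0 0 0 0 0.0854;-0.0465 -0.012 0 0 0 0 0.0854;-0.0465 -0.012 0 0 0 0 0.0854;-0.0465 -0.012 0 0 0 0 0.0854;-0.0465 -0.012 0 0 0 0 0.0854;-0.0465 -0.012 0 0 0 0 0.0854;-0.0465 -0.012 0 0 0 0 0.0854;-0.0465 -0.012 0 0 0 0 0.0854",
  "grip_force": 120
}}

```text
time_s: 2.35
ee_pos: [576.0, 222.4, 250.3]
tcp_rot: [0.0, 0.172, 0.985, 0.0]
contact_force: [0.6, 0.6, 0.3]
grip_width: 85.2
gripper_force: 0.0
```

Request:
{"api": "jog_arm", "payload": {
  "commands": "0 0 0 0 0 10.4 0.0854;0 0 0 0 0 10.4 0.0854;0 0 0 0 0 10.4 0.0854;0 0 0 0 0 10.4 0.0854;0 0 0 0 0 10.4 0.0854;0 0 0 0 0 10.4 0.0854;0 0 0 0 0 10.4 0.0854;0 0 0 0 0 10.4 0.0854;0 0 0 0 0 10.4 0.0854;0 0 0 0 0 10.4 0.0854;0 0 0 0 0 10 0.05;0 0 0 0 0 0 0.05"
}}

```text
time_s: 3.85
ee_pos: [574.8, 223.4, 250.2]
tcp_rot: [0.0, 0.92, 0.393, -0.0]
contact_force: [0.5, -0.0, 0.5]
grip_width: 52.0
gripper_force: 0.0
```

```bash
cat > s.py <<'E'
from h import *
from scipy.spatial.transform import Rotation as Ro
import sys
s=env.read_state();R=Ro.from_quat(np.array(s["tcp_rot"]),scalar_first=True).as_matrix()
print("t",s["time_s"],"pos",np.round(s["ee_pos"],1),"yawy",np.round(np.degrees(np.arctan2(R[1,1],R[0,1])),1),"zax",np.round(R[:,2],3),"q6",np.round(np.degrees(s["joint_positions"][5]),1),"F",np.round(s["contact_force"],1),"M",np.round(s["moment"],2),"grip",s["grip_width"],s["gripper_force"])
if len(sys.argv)>1:
    print("tool delta",np.round(R.T@(np.array(sys.argv[1:4],float)-s["ee_pos"]),1))
E
python3 s.py 575 223 199
```

```text
t 3.85 pos [574.8 223.4 250.2] yawy -43.7 zax [-0. -0. -1.] q6 54.1 F [ 0.5 -0.   0.5] M [-0.01  0.04 -0.04] grip 51.96109851597821 0.0
tool delta [-0.1  0.4 51.2]
```

Request:
{"api": "jog_arm", "payload": {
  "commands": "0 0 0.018 0 0 0 0.05;0 0 0.018 0 0 0 0.05;0 0 0.010 0 0 0 0.05;0 0 0.005 0 0 0 0.05;0 0 0 0 0 0 0.01;0 0 0 0 0 0 0;0 0 0 0 0 0 0;0 0 0 0 0 0 0;0 0 0 0 0 0 0",
  "grip_force": 120
}}

```text
time_s: 4.97
ee_pos: [574.7, 223.9, 200.4]
tcp_rot: [-0.0, 0.92, 0.392, 0.001]
contact_force: [-3.7, 1.0, 5.9]
grip_width: 10.7
gripper_force: 118.1
```

```bash
python3 s.py 575 223 199
```

```text
t 4.975 pos [574.7 223.9 200.4] yawy -43.8 zax [ 0.001  0.001 -1.   ] q6 54.2 F [-3.7  1.   5.9] M [ 0.28  0.65 -0.1 ] grip 10.699864769881536 118.09527397155762
tool delta [-0.4  0.8  1.4]
```

Request:
{"api": "jog_arm", "payload": {
  "commands": "0 0 0 0 0 -3 0;0 0 0 0 0 -3 0;0 0 0 0 0 -3 0;0 0 0 0 0 -4 0;0 0 -0.0001 0 0 -4 0;0 0 -0.0001 0 0 -5 0;0 0 -0.0001 0 0 -5 0;0 0 -0.0001 0 0 -5 0"
}}

```text
time_s: 5.98
ee_pos: [575.0, 224.0, 201.0]
tcp_rot: [0.0, 0.775, 0.632, 0.001]
contact_force: [-2.0, 3.5, 6.5]
grip_width: 10.9
gripper_force: 118.2
```

```bash
python3 s.py 575 223 199; python3 b.py | head -2
```

```text
t 5.975 pos [575. 224. 201.] yawy -11.6 zax [ 0.002  0.001 -1.   ] q6 22.0 F [-2.   3.5  6.5] M [ 0.46  0.38 -0.09] grip 10.914807641776951 118.24041724205017
tool delta [-1.   0.2  2. ]
top 78.21525815062121
scene 0.0b.py:5: RuntimeWarning: Mean of empty slice.
  u,s,v=np.linalg.svd(B-B.mean(0));print(cam,np.degrees(np.arctan2(v[0,1],v[0,0])))
  ret = um.true_divide(
```

Request:
{"api": "jog_arm", "payload": {
  "commands": "0 0 -0.0002 0 0 -10 0;0 0 -0.0002 0 0 -10 0;0 0 -0.0002 0 0 -10 0;0 0 -0.0002 0 0 -10 0;0 0 0 0 0 0 0;0 0 0 0 0 0 0.05;0 0 0 0 0 0 0.05;0 0 0 0 0 0 0.05;0 0 -0.017 0 0 0 0.05;0 0 -0.018 0 0 0 0.05"
}}

```text
time_s: 7.42
ee_pos: [574.9, 223.4, 237.0]
tcp_rot: [0.0, 0.514, 0.858, 0.0]
contact_force: [-0.4, -0.1, -0.4]
grip_width: 50.3
gripper_force: 0.0
```

```bash
python3 s.py 575 223 235
```

```text
t 7.425 pos [574.9 223.4 237. ] yawy 28.2 zax [ 0.001  0.    -1.   ] q6 -17.8 F [-0.4 -0.1 -0.4] M [-0.02 -0.04 -0.03] grip 50.342534570283995 0.0
tool delta [-0.4 -0.1  2. ]
```

Request:
{"api": "jog_arm", "payload": {
  "commands": "0 0 0 0 0 10.6 0.05;0 0 0 0 0 10.6 0.05;0 0 0 0 0 10.6 0.05;0 0 0 0 0 10.6 0.05;0 0 0 0 0 10.6 0.05;0 0 0 0 0 10.6 0.05;0 0 0 0 0 10.6 0.05;0 0 0 0 0 10.6 0.05;0 0 0 0 0 10.6 0.05;0 0 0 0 0 10.6 0.05;0 0 0 0 0 10.6 0.05;0 0 0 0 0 10.6 0.05"
}}

```text
time_s: 8.93
ee_pos: [575.0, 223.4, 236.8]
tcp_rot: [-0.0, 0.997, -0.082, 0.001]
contact_force: [-0.3, -0.4, -0.1]
grip_width: 50.3
gripper_force: 0.0
```

Request:
{"api": "jog_arm", "payload": {
  "commands": "0 0 0 0 0 10.6 0.05;0 0 0 0 0 10.6 0.05;0 0 0 0 0 10.6 0.05;0 0 0 0 0 10.6 0.05;0 0 0 0 0 10.4 0.05;0 0 0 0 0 0 0.05"
}}

```text
time_s: 9.68
ee_pos: [575.0, 223.4, 236.6]
tcp_rot: [-0.0, 0.858, -0.513, 0.001]
contact_force: [-0.1, 0.4, 0.3]
grip_width: 49.9
gripper_force: 0.0
```

```bash
python3 s.py 575 223.5 201; python3 b.py 2>/dev/null| head -1
```

```text
t 9.675 pos [575.  223.4 236.6] yawy -151.7 zax [ 0.001  0.    -1.   ] q6 162.1 F [-0.1  0.4  0.3] M [0.01 0.02 0.04] grip 49.93862870520867 0.0
tool delta [-0.1 -0.  35.6]
top 117.89812867165992
```

Bar at 118°, tool aligned (−151.7+270). Descend, grip, spin.

Request:
{"api": "jog_arm", "payload": {
  "commands": "0 0 0.016 0 0 0 0.05;0 0 0.014 0 0 0 0.05;0 0 0.005 0 0 0 0.05;0 0 0 0 0 0 0;0 0 0 0 0 0 0;0 0 0 0 0 0 0;0 0 0 0 0 0 0;0 0 -0.0002 0 0 -10 0;0 0 -0.0002 0 0 -10 0;0 0 -0.0002 0 0 -10 0;0 0 -0.0002 0 0 -10 0;0 0 -0.0003 0 0 -10 0"
}}

```text
time_s: 11.38
ee_pos: [575.4, 224.0, 202.4]
tcp_rot: [-0.001, 0.995, -0.1, 0.001]
contact_force: [1.8, 3.7, 3.0]
grip_width: 10.9
gripper_force: 117.9
```

Request:
{"api": "jog_arm", "payload": {
  "commands": "0 0 -0.0002 0 0 -10 0;0 0 -0.0002 0 0 -10 0;0 0 -0.0002 0 0 -10 0;0 0 -0.0002 0 0 -10 0;0 0 -0.0003 0 0 -10 0;0 0 -0.0002 0 0 -10 0;0 0 -0.0002 0 0 -10 0;0 0 -0.0002 0 0 -10 0;0 0 -0.0002 0 0 -10 0;0 0 -0.0003 0 0 -10 0;0 0 -0.0002 0 0 -10 0;0 0 -0.0002 0 0 -10 0"
}}

```text
time_s: 12.88
ee_pos: [574.8, 224.9, 205.1]
tcp_rot: [-0.0, 0.584, 0.812, 0.002]
contact_force: [-1.1, 7.4, 5.1]
grip_width: 11.0
gripper_force: 118.1
```

```bash
python3 s.py 575 223.5 201; python3 b.py 2>/dev/null| head -1
```

```text
t 12.875 pos [574.8 224.9 205.1] yawy 18.5 zax [ 0.001  0.003 -1.   ] q6 -8.1 F [-1.1  7.4  5.1] M [ 1.2   0.23 -0.06] grip 11.024167804493331 118.14009547233582
tool delta [-1.4 -0.2  4.1]
top -72.28169281668143
```

Request:
{"api": "jog_arm", "payload": {
  "commands": "0 0 -0.0002 0 0 -10 0;0 0 -0.0002 0 0 -10 0;0 0 -0.0002 0 0 -10 0;0 0 -0.0002 0 0 -10 0;0 0 -0.0003 0 0 -10 0;0 0 -0.0002 0 0 -10 0;0 0 -0.0002 0 0 -10 0;0 0 -0.0002 0 0 -10 0;0 0 -0.0002 0 0 -10 0;0 0 -0.0003 0 0 -10 0;0 0 -0.0002 0 0 -10 0;0 0 -0.0002 0 0 -10 0"
}}

```text
time_s: 14.58
ee_pos: [574.0, 224.5, 207.7]
tcp_rot: [-0.0, -0.411, 0.912, 0.001]
contact_force: [-6.6, 4.2, 8.7]
grip_width: 11.1
gripper_force: 118.6
```

Request:
{"api": "jog_arm", "payload": {
  "commands": "0 0 -0.0002 0 0 -10 0;0 0 -0.0002 0 0 -10 0;0 0 -0.0002 0 0 -10 0;0 0 0 0 0 0 0;0 0 0 0 0 0 0.05;0 0 0 0 0 0 0.05;0 0 0 0 0 0 0.05;0 0 -0.017 0 0 0 0.05;0 0 -0.018 0 0 0 0.05;0 0 0 0 0 0 0.05"
}}

```text
time_s: 15.82
ee_pos: [575.4, 223.5, 244.6]
tcp_rot: [0.002, -0.631, 0.776, -0.001]
contact_force: [0.2, 0.8, 0.0]
grip_width: 50.1
gripper_force: 0.0
```

```bash
python3 s.py 575 223.5 201; python3 b.py 2>/dev/null| head -1
```

```text
t 15.825 pos [575.4 223.5 244.6] yawy 168.2 zax [ 0.004  0.001 -1.   ] q6 -157.8 F [0.2 0.8 0. ] M [-0.05 -0.02  0.02] grip 50.12378298878089 0.0
tool delta [ 0.2  0.5 43.6]
top -101.7529600392677
```

Request:
{"api": "jog_arm", "payload": {
  "commands": "0 0 0 0 0 10.6 0.05;0 0 0 0 0 10.6 0.05;0 0 0 0 0 10.6 0.05;0 0 0 0 0 10.6 0.05;0 0 0 0 0 10.6 0.05;0 0 0 0 0 10.6 0.05;0 0 0 0 0 10.6 0.05;0 0 0 0 0 10.6 0.05;0 0 0 0 0 10.6 0.05;0 0 0 0 0 10.6 0.05;0 0 0 0 0 10.6 0.05;0 0 0 0 0 10.6 0.05"
}}

```text
time_s: 17.52
ee_pos: [574.6, 223.4, 241.7]
tcp_rot: [-0.0, 0.418, 0.909, -0.0]
contact_force: [-0.6, -0.3, -0.4]
grip_width: 50.0
gripper_force: 0.0
```

Request:
{"api": "jog_arm", "payload": {
  "commands": "0 0 0 0 0 10.6 0.05;0 0 0 0 0 10.6 0.05;0 0 0 0 0 10.6 0.05;0 0 0 0 0 10.6 0.05;0 0 0 0 0 10.4 0.05;0 0 0.016 0 0 0 0.05;0 0 0.014 0 0 0 0.05;0 0 0.006 0 0 0 0.05;0 0 0 0 0 0 0;0 0 0 0 0 0 0;0 0 0 0 0 0 0;0 0 0 0 0 0 0"
}}

```text
time_s: 19.02
ee_pos: [574.8, 223.5, 207.1]
tcp_rot: [0.0, 0.776, 0.631, 0.0]
contact_force: [-3.1, -0.4, 4.7]
grip_width: 11.0
gripper_force: 118.2
```

Request:
{"api": "jog_arm", "payload": {
  "commands": "0 0 -0.0002 0 0 -10 0;0 0 -0.0002 0 0 -10 0;0 0 -0.0002 0 0 -10 0;0 0 -0.0002 0 0 -10 0;0 0 -0.0003 0 0 -10 0;0 0 -0.0002 0 0 -10 0;0 0 -0.0002 0 0 -10 0;0 0 -0.0002 0 0 -10 0;0 0 0 0 0 0 0"
}}

```text
time_s: 20.15
ee_pos: [575.3, 223.8, 208.9]
tcp_rot: [0.001, 0.19, 0.982, 0.001]
contact_force: [1.5, 3.0, 5.7]
grip_width: 11.5
gripper_force: 118.2
```

```bash
python3 s.py 575 223.5 201; python3 b.py 2>/dev/null| head -1
```

```text
t 20.15 pos [575.3 223.8 208.9] yawy 68.1 zax [ 0.002  0.001 -1.   ] q6 -57.7 F [1.5 3.  5.7] M [ 0.55 -0.17 -0.04] grip 11.54496065572397 118.23293209075928
tool delta [ 0.2 -0.4  7.9]
top 162.32507506005703
```

Request:
{"api": "jog_arm", "payload": {
  "commands": "0 0 -0.0002 0 0 -10 0;0 0 -0.0002 0 0 -10 0;0 0 -0.0002 0 0 -10 0;0 0 -0.0002 0 0 -10 0;0 0 -0.0003 0 0 -10 0;0 0 -0.0002 0 0 -10 0;0 0 0 0 0 0 0;0 0 -0.003 0 0 0 0;0 0 -0.003 0 0 0 0"
}}

```text
time_s: 21.48
ee_pos: [575.0, 224.3, 214.0]
tcp_rot: [0.0, -0.325, 0.946, 0.001]
contact_force: [5.8, 6.7, -7.7]
grip_width: 11.1
gripper_force: 117.5
```

```bash
python3 s.py 575 223.5 260; cat > c.py <<'E'
from h import *
import sys
for cam in ["top","scene"]:
    im,d=capture(cam);r=trace("lid",cam)[0];P=cloud(cam,d,r["pixels"])
    print(cam,r["confidence"],np.percentile(P,[5,25,50,75,98],0).round(1))
    if len(sys.argv)>1 and cam=="scene": cv2.imwrite(sys.argv[1],im)
E
python3 c.py pics/s2.png
```

```text
t 21.475 pos [575.  224.3 214. ] yawy 128.0 zax [-0.     0.002 -1.   ] q6 -117.6 F [ 5.8  6.7 -7.7] M [ 1.28 -1.05  0.05] grip 11.076278878863729 117.45184063911438
tool delta [  0.4  -0.6 -46. ]
top 0.65 [[511.6 151.2 182.8]
 [539.  169.3 189.9]
 [565.5 186.5 191.1]
 [597.3 204.6 192.5]
 [644.  229.7 214.6]]
scene 0.83 [[534.1 162.2 175.9]
 [575.2 191.8 191.7]
 [607.7 229.4 193.3]
 [630.5 259.4 194.6]
 [648.8 291.5 215.6]]
```

View pics/s2.png

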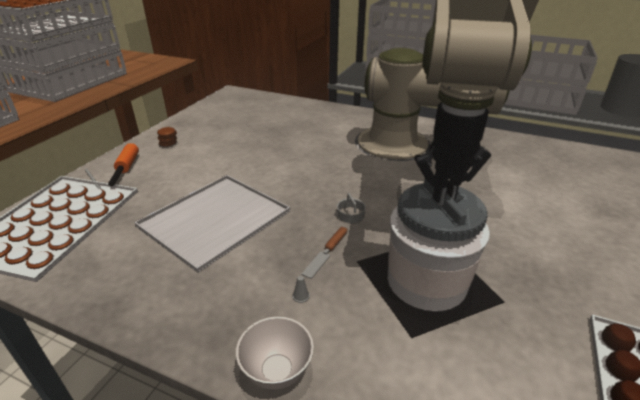

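The lid has come free: the scene picture shows it held above the tub at about (450, 212), and its top is now at 191 mm. Next I lift it and carry it across.

Request:
{"api": "jog_arm", "payload": {
  "commands": "0 0 -0.006 0 0 0 0;0 0 -0.012 0 0 0 0;0 0 -0.016 0 0 0 0;0 0 -0.016 0 0 0 0;0 0 -0.01 0 0 0 0;0 0 0 0 0 0 0"
}}

```text
time_s: 22.42
ee_pos: [574.9, 223.4, 276.3]
tcp_rot: [0.001, -0.327, 0.945, -0.0]
contact_force: [0.2, 0.5, -1.8]
grip_width: 10.9
gripper_force: 118.5
```

Request:
{"api": "jog_arm", "payload": {
  "commands": "0.01 -0.0126 0 0 0 0 0;0.02 -0.0253 0 0 0 0 0;0.03 -0.0379 0 0 0 0 0;0.03 -0.0379 0 0 0 0 0;0.03 -0.0379 0 0 0 0 0;0.03 -0.0379 0 0 0 0 0;0.03 -0.0379 0 0 0 0 0;0.03 -0.0379 0 0 0 0 0;0.03 -0.0379 0 0 0 0 0;0.03 -0.0379 0 0 0 0 0;0.03 -0.0379 0 0 0 0 0;0.02 -0.0253 0 0 0 0 0"
}}

```text
time_s: 23.92
ee_pos: [573.6, -292.9, 274.5]
tcp_rot: [-0.002, -0.323, 0.946, -0.0]
contact_force: [-0.8, 0.7, -1.6]
grip_width: 11.0
gripper_force: 118.5
```

```bash
python3 s.py 571 -294 269; python3 c.py pics/s3.png
```

```text
t 23.925 pos [ 573.6 -292.9  274.5] yawy 127.7 zax [-0.003 -0.001 -1.   ] q6 -165.1 F [-0.8  0.7 -1.6] M [-0.01  0.    0.03] grip 11.024753473874236 118.52970242500305
tool delta [2.7 0.7 5.5]
top 0.7 [[ 512.3 -325.6  241.9]
 [ 546.3 -285.9  250.8]
 [ 585.5 -265.5  251.9]
 [ 613.1 -246.1  253. ]
 [ 641.2 -221.7  274.1]]
scene 0.82 [[ 514.1 -355.4  232.4]
 [ 564.2 -308.8  246.6]
 [ 597.6 -274.   252.4]
 [ 625.5 -246.4  253.5]
 [ 647.4 -219.3  275.1]]
```

View pics/s3.png

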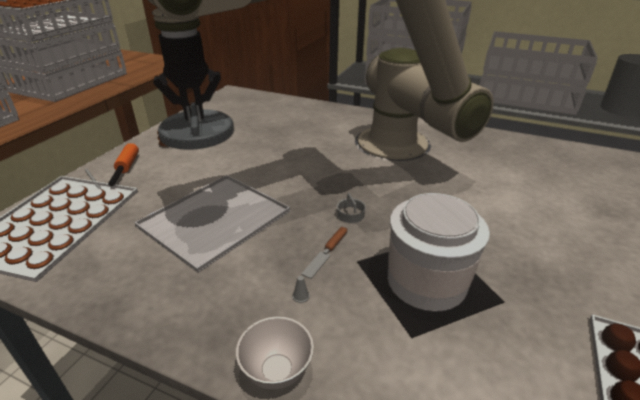

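Request:
{"api": "jog_arm", "payload": {
  "commands": "0 0 0 0 0 5 0;0 0 0 0 0 10 0;0 0 0.015 0 0 5 0;0 0 0.03 0 0 0 0;0 0 0.035 0 0 0 0;0 0 0.035 0 0 0 0;0 0 0.035 0 0 0 0;0 0 0.025 0 0 0 0;0 0 0.018 0 0 0 0;0 0 0.01 0 0 0 0;0 0 0 0 0 0 0"
}}

```text
time_s: 25.5
ee_pos: [574.7, -290.0, 72.3]
tcp_rot: [-0.001, -0.156, 0.988, -0.001]
contact_force: [-0.0, 0.7, -1.7]
grip_width: 10.9
gripper_force: 118.5
```

```bash
python3 s.py 571 -294 49; python3 c.py
```

```text
t 25.5 pos [ 574.7 -290.    72.3] yawy 107.9 zax [-0.002 -0.002 -1.   ] q6 -145.0 F [-0.   0.7 -1.7] M [-0.03  0.   -0.  ] grip 10.94077094307193 118.52290391921997
tool delta [ 4.7 -2.6 23.3]
top 0.86 [[ 518.8 -313.5   39.3]
 [ 553.  -277.5   48.4]
 [ 593.  -259.3   49.8]
 [ 617.5 -240.3   51.2]
 [ 644.6 -218.5   73.2]]
scene 0.64 [[ 521.3 -350.1   32.7]
 [ 566.8 -303.9   49.6]
 [ 597.2 -271.6   51.8]
 [ 626.6 -245.3   53.2]
 [ 648.3 -216.1   74.4]]
```

Request:
{"api": "jog_arm", "payload": {
  "commands": "0.002 -0.001 0.006 0 0 0 0;0.002 -0.001 0.006 0 0 0 0;0 0 0.004 0 0 0 0;0 0 0.003 0 0 0 0;0 0 0.001 0 0 0 0;0 0 0.001 0 0 0 0;0 0 0 0 0 0 0"
}}

```text
time_s: 26.58
ee_pos: [571.5, -293.4, 51.5]
tcp_rot: [-0.001, -0.156, 0.988, -0.001]
contact_force: [0.1, 0.3, -1.5]
grip_width: 11.1
gripper_force: 118.5
```

```bash
python3 s.py
```

```text
t 26.575 pos [ 571.5 -293.4   51.5] yawy 107.9 zax [-0.001 -0.002 -1.   ] q6 -145.4 F [ 0.1  0.3 -1.5] M [ 0.02  0.07 -0.01] grip 11.061397623942492 118.51675629615784
```

Request:
{"api": "jog_arm", "payload": {
  "commands": "0 0 0.001 0 0 0 0;0 0 0.001 0 0 0 0;0 0 0.0005 0 0 0 0;0 0 0 0 0 0 0"
}}

```text
time_s: 27.08
ee_pos: [571.5, -293.5, 49.6]
tcp_rot: [-0.001, -0.156, 0.988, -0.001]
contact_force: [-2.2, 0.7, 4.7]
grip_width: 10.9
gripper_force: 119.5
```

Request:
{"api": "jog_arm", "payload": {
  "commands": "0 0 0.0005 0 0 0 0;0 0 0.0005 0 0 0 0;0 0 0 0 0 0 0"
}}

```text
time_s: 27.45
ee_pos: [571.5, -293.5, 49.6]
tcp_rot: [-0.001, -0.156, 0.988, -0.001]
contact_force: [-5.8, 1.9, 12.2]
grip_width: 11.1
gripper_force: 120.5
```

Contact (about 14 N). Release slowly and retreat.

Request:
{"api": "jog_arm", "payload": {
  "commands": "0 0 0 0 0 0 0.02;0 0 0 0 0 0 0.04;0 0 0 0 0 0 0.05;0 0 0 0 0 0 0.05;0 0 -0.01 0 0 0 0.05;0 0 -0.03 0 0 0 0.05;0 0 -0.05 0 0 0 0.05;0 0 -0.05 0 0 0 0.05;0 0 -0.03 0 0 0 0.05;0 0 0 0 0 0 0.05"
}}

```text
time_s: 28.7
ee_pos: [572.3, -293.5, 221.2]
tcp_rot: [0.001, -0.156, 0.988, -0.003]
contact_force: [0.8, 0.3, 0.8]
grip_width: 50.0
gripper_force: 0.0
```

```bash
python3 s.py; python3 c.py pics/s4.png
```

```text
t 28.7 pos [ 572.3 -293.5  221.2] yawy 107.9 zax [ 0.003 -0.005 -1.   ] q6 -145.4 F [0.8 0.3 0.8] M [-0.01 -0.   -0.01] grip 49.95963520867557 0.0
top 0.8 [[ 507.7 -345.    15.4]
 [ 536.3 -313.7   26. ]
 [ 569.6 -284.4   27.3]
 [ 602.5 -257.8   29.1]
 [ 640.1 -223.    50.1]]
scene 0.84 [[ 516.4 -349.9   10.5]
 [ 552.2 -310.5   26.6]
 [ 586.2 -278.6   28.3]
 [ 618.8 -251.    29.9]
 [ 644.7 -219.3   50.8]]
```

View pics/s4.png

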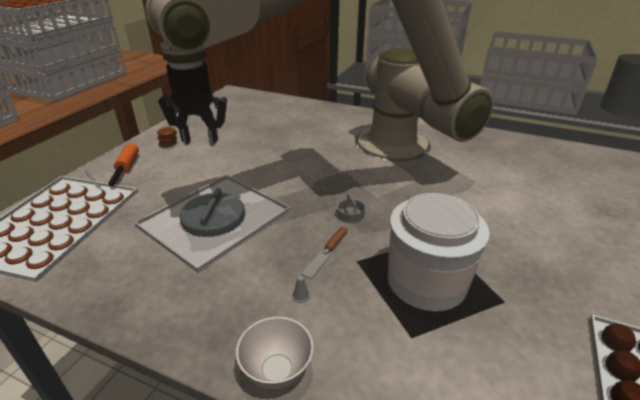

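The lid lies flat, right way up, near the middle of the tray at (213, 213). The gripper is clear of it and the cutter, palette knife and nozzle stand where they were.

```bash
python3 -c "
from cell import env
print(env.hand_in())"
```

```text
the job is handed in; nothing more can be done
None
```

I broke the lid loose, spun it off and set it down flat, right way up, near the middle of the tray; the cutter, palette knife and nozzle look undisturbed. I handed the job in at about 29 s, and no verdict came back.

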